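# Hold the camera cabinet's spring lock open with its key

### The arm

A 7-joint arm with a two-finger parallel gripper is mounted at the origin on the work surface. World frame = base frame: x ahead of the robot, y to its left, z up, the work surface at z = 0. Lengths are in m, angles in rad, forces in N, time in s.
With the tool pointing down it reaches from about 0.4 to 0.85 m from the base axis. Payload 10.4 kg.
Tool frame: the origin (TCP) lies midway between the tips of the shut fingers; the grasp point (between the pads) lies 19 mm behind it; z points along the fingers, y is the line along which they close (so a half turn about z gives the same grasp; the last joint's range is limited). The gripper opens to 87 mm and grips with 3 to 60 N. Pads are 19 mm wide; open, the fingers measure 117 mm over their backs; the gripper's body (75 mm by 190 mm) begins 51 mm behind the grasp point.
Start: joints at [-1.164, 0.332, -0.065, 1.46, 0.022, 1.35, -0.088], TCP at [0.26, 0.568, 0.223] pointing down, gripper open.
Joint ranges: [-2.6, 2.6], [-0.5, 2.12], [-1.47, 1.34], [0.16, 2.42], [-1.27, 4.41], [0.06, 2.06], [-2.6, 2.6]. Speed limits (rad/s): [2.22, 2.22, 2.79, 2.79, 3.14, 3.14, 3.14].

### API

Orientations are given as a unit quaternion [x, y, z, w].
In Python, from bench import r gives the robot as it stands.
- The arm moves only by the tool carry_out, never from a script. Its argument "steps" is a list that holds one entry, the list of rows, each a list of 6 numbers: the shift along the tool's x, y, z in cm, then the turn, a rotation vector about the tool's x, y, z in rad. In form: [[[dx, dy, dz, wx, wy, wz], ...]]. A call has 1 to 20 rows; each row is the pose to reach, as a shift and turn from the pose commanded when the call began, along the tool's axes at that moment; what a row does not reach only later rows make up. A row lasts 1/12 s, in which the tool goes at most 41.7 mm and 7.16 degrees, less where a joint would pass 70% of its speed; a pose out of reach is approached as far as the arm can. A call with a gripper value outside its range is refused whole. "hand" is the closure, from -1 (fully open) to 1 (shut), set as the call begins (left out, the last holds). The fingers move at their own pace and stop on an object; "squeeze" is the grip in N (left out, the last holds). Time passes only in rows, so rows that repeat a pose let the fingers close. It gives the time, the measured TCP pose, the force, the opening and the grip force at its end, in the units of the state.
- r.read_state(): the state, without advancing time (a new reading comes with each control period).
- r.camera(name): name is "scene" or "top"; returns the picture (400x640x3 uint8, red, green, blue); there is no depth.
- r.camera_params(name): a dict with "fx", "fy", "cx", "cy" (pixels), "view" (4x4, takes a point from world to camera coordinates). Camera axes: x right, y up, looking along -z (the intrinsics and any distortion apply to the point x, -y, -z); pixel columns grow to the right and rows downward; lengths in m; the calibration is good to about 2 mm. A picture is of the moment at which its call begins. camera_params takes no time and is no camera call.
- r.close_job(): hands the job in; it is judged then, once.
The state is a dict: "time": time; "joint_positions": joint angles; "joint_vel": joint speeds; "joint_torque": joint torques, N m; "ee_pos": TCP position; "eef_rot": TCP orientation; "ft_force": force on the tool from outside, world axes, zero at the start; "torque": the same for the moment, N m; "width": finger opening in m; "grip_force": force on a finger pad.
Only numpy, scipy, OpenCV 4.12 (cv2) and the standard library are available. Lean on these libraries where they do the work, as an engineer would, in place of code of your own. Each camera call takes 0.05 s, during which the arm holds its last target. There are 200 camera calls.

### The job

Take the key from its wooden stand, push it fully home into the lock on top of the camera cabinet (the pins are sticky, so it may need a wiggle), and turn it a quarter turn clockwise, seen from above, as far as it goes. The lock springs back, so finish still gripping the key and holding it turned, so that the clerk can slide the glass door; leave the other things on the counter where they are.

Things in the scene. Friction and masses are not known exactly. Their poses are not given: they have to be found in the camera images.
- key_bow (a point): centre of the key's flat black bow: 26 mm along its x, 10 mm thick along its y (grip it across this), 40 mm tall along z (up). Under it is a round steel collar 22 mm across, 3 mm thick, its underside 23 mm below this point. Key about 35 g; a half turn about z makes no difference. At the start it stands loosely in the stand's slot, collar on the stand's top.
- key_tip (a point): lowest point of the key, on its axis, 54 mm below the bow's centre. The steel below the collar: a round neck 4 mm across, 18 mm long, then a flat bit 14 mm along x, 4 mm along y, 13 mm tall with a rounded lower edge, ending here.
- stand: fixed wooden block 46 x 46 mm, 60 mm tall, with a 17 x 8 mm slot (long along its x), 42 mm deep, in its top for the key; origin at the centre of its underside. Stands in front of the cabinet among the other things.
- lock_mouth (a point): centre of the keyhole at the top face of the lock, a steel pod 44 x 44 mm, 36 mm tall, on the cabinet's top near its front; 146 mm above the counter. Lock axis vertical. The keyhole is a slot 15.5 mm long along this point's x, 5.5 mm wide along its y; its top 4 mm flare out by 3 mm on every side. The key goes straight down, bit along the slot, until its collar rests on this face.
- lock_pins (a point): on the lock axis, 10 mm below the mouth, amid two sticky sprung pins (8 and 12 mm down, at either end of the slot, from opposite sides). A plain push may jam on them; turning the key to and fro by about 0.1 rad with a push of 5 to 15 N presses them aside. The top 16 mm of the slot are fixed: the key can turn only when home (2 mm short still turns). The plug below takes the bit with 0.07 rad of play.
- plug (a joint): turning plug of the lock, rad: 0 at rest with its slot in line with the keyhole, growing as it is turned clockwise seen from above, stop at 1.57. A spring turns it back: 0.02 N m at 0, 0.1 N m at the stop. A small bolt at the front of the pod rises with it.
- cabinet: low fixed cabinet with sliding glass doors to -x: 200 mm along its x, 440 mm along its y, 110 mm tall, two cameras inside; origin at the centre of its underside. The lock's axis stands at x = -70 mm, y = +90 mm in its frame.
- tube: silver macro extension tube, ring 62 mm across, 28 mm tall; bystander, origin at the centre of its underside
- finder: black right-angle finder: 34 x 30 x 34 mm block with a 24 mm eyecup on top (48 mm tall in all) and a barrel 22 mm long out of its +x side; bystander, origin at the centre of its underside
- filter: blue glass filter in a steel ring, 52 mm across, 8 mm tall; bystander, origin at the centre of its underside
- meter: grey light meter, 58 x 42 mm, 35 mm tall; bystander, origin at the centre of its underside
- canister: black film canister, 31 mm across, 48 mm tall; bystander, origin at the centre of its underside
- cap: black lens cap, 54 mm across, 9 mm tall; bystander, origin at the centre of its underside
Not all that is in view belongs to the job. What is shaped like the part that bears key_bow but yellow is not meant.

How it is judged:
On the way, in this order (a step that is already met when the one before it is completed fails the run):
1. the key is fully home in the keyhole, not yet turned (horizontal distance between key_bow and lock_mouth below 0.004 m and z of key_bow in the frame of lock_mouth between 0.019 and 0.0265 m and angle between key_bow's own z axis and vertical below 0.12 rad and value of joint plug below 0.5 rad), for 0.05 s.
2. the key is turned a quarter (horizontal distance between key_bow and lock_mouth below 0.004 m and z of key_bow in the frame of lock_mouth between 0.019 and 0.0265 m and angle between key_bow's own z axis and vertical below 0.12 rad and value of joint plug above 1.35 rad), for 0.2 s.
At the end, for the whole second after the job is handed in: The key is home in the lock (within 3.5 mm of its full depth, 4 mm of the axis, upright within 7 degrees), the plug stands turned to 1.35 rad or more, the fingers still grip the key (over 1 N), and no other thing on the counter has moved 30 mm (all of step 2 and angle between the x axis of key_bow and the y axis of lock_mouth, either way round below 0.3 rad and contact force between the fingers and key above 1 N and distance of each of tube, finder, filter, meter, canister, cap from where it was at the start of the episode below 0.03 m); the arm keeps its last pose, push and grip.
It fails at once if another thing on the counter is shifted more than 30 mm or tipped over (distance of any of tube, finder, filter, meter, canister, cap from where it was at the start of the episode above 0.03 m or angle between any of tube, finder, filter, meter, canister, cap's own z axis and vertical above 0.6 rad).
It also fails if it takes over 48 s, if anything falls off the work surface, if the arm or the gripper's body presses on something with over 40 N, if the wrist force passes 120 N, or if a joint passes its speed limit or range.

## Working session

There is one attempt and no reset: what is moved stays moved. The work goes in short steps, Python scripts to look and compute and a tool call to move; the robot and the scene stay as the last step left them, time stands still between calls to the robot, and variables do not carry over. Pictures are saved under pics/ and viewed, at most 10 in all, crops included, and the job is handed in when it is done.

Besides the shell and the picture viewer there is one more tool, called after "Emit:" as name(argument=value, ...), one argument or row to a line, values as JSON. carry_out: Moves the arm, as the interface text tells. Its arguments: {"type":"object","properties":{"steps":{"type":"array","items":{"type":"array","items":{"type":"array","items":{"type":"number"}}}},"hand":{"type":"number"},"squeeze":{"type":"number"}},"required":["steps"]}

```bash
mkdir -p pics; cat > h.py <<'E'
import numpy as np, cv2
from bench import r
def snap(n,f=None):
    im=r.camera(n); cv2.imwrite(f'pics/{f or n}.png',cv2.cvtColor(im,cv2.COLOR_RGB2BGR)); return im
def ray(n,u,v):
    p=r.camera_params(n); V=np.array(p['view']); R=V[:3,:3]; o=-R.T@V[:3,3]
    d=R.T@np.array([(u-p['cx'])/p['fx'],-(v-p['cy'])/p['fy'],-1.]); return o,d/np.linalg.norm(d)
def onz(n,u,v,z):
    o,d=ray(n,u,v); return o+d*(z-o[2])/d[2]
def tri(a,b):
    (o,d),(p,e)=ray(*a),ray(*b)
    s=np.linalg.lstsq(np.c_[d,-e],p-o,rcond=None)[0]; x,y=o+d*s[0],p+e*s[1]
    return (x+y)/2,np.linalg.norm(x-y)
def proj(n,P):
    p=r.camera_params(n); c=np.array(p['view'])@np.r_[P,1]
    return p['cx']+p['fx']*c[0]/-c[2], p['cy']-p['fy']*c[1]/-c[2]
E
python3 - <<'E'
from h import *
np.set_printoptions(precision=4,suppress=True)
for n in('scene','top'): snap(n); p=r.camera_params(n); print({k:v for k,v in p.items()}); 
print(r.read_state())
E
```

```text
{'fx': 505.1875163051443, 'fy': 505.1875163051443, 'cx': 326.10300183194954, 'cy': 195.9287841505158, 'view': array([[-0.89  ,  0.4558,  0.0102,  0.5022],
       [-0.2402, -0.4878,  0.8392,  0.0236],
       [ 0.3875,  0.7445,  0.5437, -1.3862],
       [ 0.    ,  0.    ,  0.    ,  1.    ]])}
{'fx': 444.27099370720083, 'fy': 444.27099370720083, 'cx': 321.8188923447838, 'cy': 196.72785255171135, 'view': array([[ 0.0273, -0.9995,  0.0128, -0.0455],
       [ 0.9854,  0.0291,  0.1678, -0.5784],
       [-0.1681,  0.0081,  0.9857, -1.1664],
       [ 0.    ,  0.    ,  0.    ,  1.    ]])}
{'time': 0.1, 'joint_positions': array([-1.1636,  0.3328, -0.0647,  1.4608,  0.0216,  1.3499, -0.0885]), 'joint_vel': array([ 0.0006, -0.0002, -0.0015, -0.0031, -0.0002, -0.0005,  0.0005]), 'joint_torque': array([  0.0015, -62.4545,   0.0245, -39.072 ,  -0.0615,   0.0365,
         0.0001]), 'ee_pos': array([0.2603, 0.5679, 0.2218]), 'eef_rot': array([ 0.2132,  0.977 , -0.0006, -0.0001]), 'ft_force': array([ 0.5017, -0.4566, -0.017 ]), 'torque': array([-0.0231, -0.0262,  0.0536]), 'grip_force': 0.0, 'width': 0.08697279006436057}
```

View pics/scene.png

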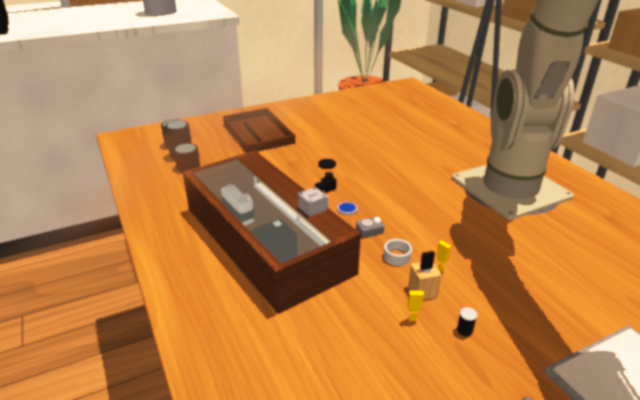

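View pics/top.png

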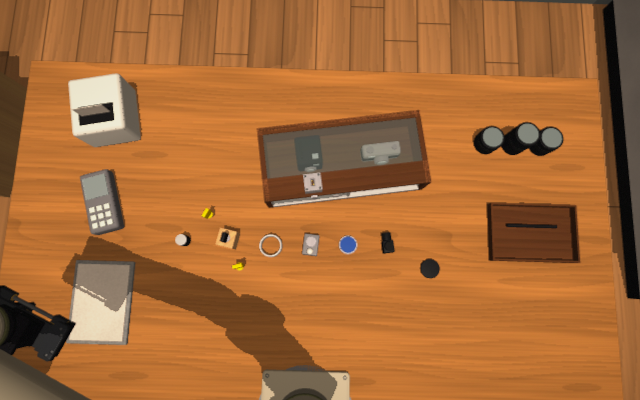

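The scene view shows the black key bow at about (427,261) in the stand, with yellow decoys at (443,250) and (415,302), and the lock pod at (313,201). In the top view the key and stand are at (227,238) and the lock is at (313,182). Next I'll zoom in on these.

```bash
python3 - <<'E'
from h import *
S=cv2.imread('pics/scene.png');T=cv2.imread('pics/top.png')
z=lambda I,u,v:cv2.resize(I[v:v+37,u:u+50],(400,296),interpolation=cv2.INTER_CUBIC)
cv2.imwrite('pics/z1.png',np.vstack([np.hstack([z(T,202,219),z(T,288,165)]),np.hstack([z(S,400,245),z(S,290,183)])]))
E
```

```text
(no output)
```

View pics/z1.png

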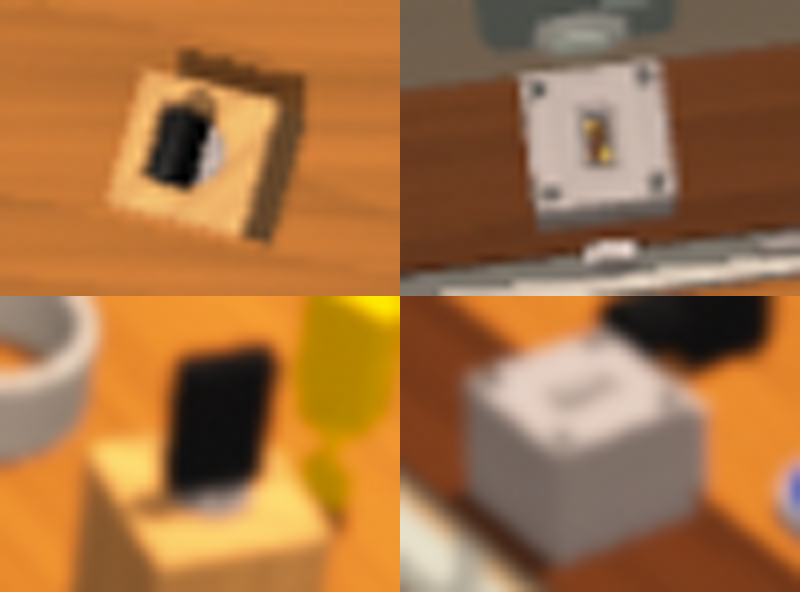

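The zoom shows the keyhole with its long axis running up and down the image (roughly world x). The bow is also long in that direction, tilted with the stand. Next I'll triangulate.

```bash
python3 - <<'E'
from h import *
np.set_printoptions(precision=4,suppress=True)
S=cv2.imread('pics/scene.png');T=cv2.imread('pics/top.png')
t=lambda x,y:(202+x/8-.44,219+y/8-.44)
l=lambda x,y:(288+(x-400)/8-.44,165+y/8-.44)
s=lambda x,y:(400+x/8-.44,245+(y-296)/8-.44)
q=lambda x,y:(290+(x-400)/8-.44,183+(y-296)/8-.44)
def blob(I,u,v,w,h):
    m=(I[v:v+h,u:u+w].max(2)<60).astype(np.uint8); n,L,st,c=cv2.connectedComponentsWithStats(m); k=1+st[1:,4].argmax()
    return c[k]+[u,v], st[k], cv2.minAreaRect(np.argwhere(L==k)[:,::-1].astype(np.float32))
bt=blob(T,215,226,20,20); bs=blob(S,415,248,25,20); print(bt,bs)
print('bow',tri(('top',*bt[0]),('scene',*bs[0])))
print('mouth',tri(('top',*l(597,137)),('scene',*q(585,388))), onz('top',*l(597,137),.146),onz('scene',*q(585,388),.146))
pc=np.array([onz('top',*l(*p),.146) for p in((520,75),(660,62),(677,190),(537,207))])
print('pod',pc.mean(0),[np.degrees(np.arctan2(*(b-a)[1::-1])) for a,b in((pc[3],pc[0]),(pc[2],pc[1]),(pc[0],pc[1]),(pc[3],pc[2]))],np.linalg.norm(pc-np.roll(pc,1,0),axis=1))
sc=np.array([onz('top',*t(*p),.06) for p in((145,68),(278,98),(240,238),(108,205))])
print('stand',sc.mean(0),[np.degrees(np.arctan2(*(b-a)[1::-1])) for a,b in((sc[3],sc[0]),(sc[2],sc[1]),(sc[0],sc[1]),(sc[3],sc[2]))],np.linalg.norm(sc-np.roll(sc,1,0),axis=1))
# pod corners in both, front-left etc
print('podcorner',[tri(('top',*l(*a)),('scene',*q(*b))) for a,b in(((520,75),(572,455)),)])
# yellow decoys, others (top)
for n,u,v in(('y1',208,213),('y2',238,266),('can',182,239),('tube',271,245),('meter',311,244)): print(n,onz('top',u,v,.03))
# cabinet front top edge
E
```

```text
(array([224., 237.]), array([ 6,  7,  7,  9, 49], dtype=int32), ((9.000000953674316, 11.000001907348633), (5.3357834815979, 8.731282234191895), 14.03624439239502)) (array([426.9605, 259.875 ]), array([  7,   4,  12,  16, 152], dtype=int32), ((12.5, 11.5), (11.0, 15.0), 0.0))
bow (array([0.4584, 0.2244, 0.0835]), np.float64(0.0028096908227603465))
mouth (array([ 0.599 , -0.002 ,  0.1474]), np.float64(0.003442677902169384)) [ 0.6008 -0.0029  0.146 ] [ 0.5968 -0.0026  0.146 ]
pod [ 0.602  -0.0033  0.146 ] [np.float64(9.14620439442454), np.float64(8.994637721642212), np.float64(-82.83886365204347), np.float64(-81.25493175370661)] [0.0429 0.0446 0.0417 0.0444]
stand [0.4598 0.2239 0.06  ] [np.float64(-11.390402545473588), np.float64(-11.830900530784753), np.float64(-101.03871728927047), np.float64(-102.28495703528603)] [0.0468 0.0457 0.0478 0.0454]
podcorner [(array([0.617 , 0.0238, 0.147 ]), np.float64(0.006607724737981632))]
y1 [0.528  0.2828 0.03  ]
y2 [0.3862 0.192  0.03  ]
can [0.4547 0.3484 0.03  ]
tube [0.4452 0.1056 0.03  ]
meter [ 0.451  -0.0033  0.03  ]
```

```bash
cat >> h.py <<'E'
from scipy.spatial.transform import Rotation as R
def go(P,yaw):
    "row (cm, rad) to bring TCP to P, pointing down, tool x at yaw (deg, world)"
    s=r.read_state(); A=R.from_quat(s['eef_rot']); c,q=np.cos(np.radians(yaw)),np.sin(np.radians(yaw))
    B=R.from_matrix(np.c_[[c,q,0],[q,-c,0],[0,0,-1]])
    x=A.as_matrix()[:,0]
    print('t',round(s['time'],2),'pos',s['ee_pos'].round(4),'yaw',np.degrees(np.arctan2(x[1],x[0])).round(2),'F',s['ft_force'].round(1),'T',s['torque'].round(2),'w',round(s['width'],4),'g',round(s['grip_force'],1))
    print('row',np.r_[A.inv().apply(np.array(P)-s['ee_pos'])*100,(A.inv()*B).as_rotvec()].round(3).tolist(), s['joint_positions'].round(2))
E
python3 -c "
from h import *
go([.4585,.2242,.14],168.5)"
```

```text
t 0.1 pos [0.2603 0.5679 0.2218] yaw 155.37 F [ 0.5 -0.5 -0. ] T [-0.02 -0.03  0.05] w 0.087 g 0.0
row [-32.338, -22.971, 8.213, -0.001, -0.0, -0.229] [-1.16  0.33 -0.06  1.46  0.02  1.35 -0.09]
```

Emit:
carry_out(
  steps=[
    [[-32.3,-23.0,8.2,0,0,-0.229],[-32.3,-23.0,8.2,0,0,-0.229],[-32.3,-23.0,8.2,0,0,-0.229],[-32.3,-23.0,8.2,0,0,-0.229],[-32.3,-23.0,8.2,0,0,-0.229],[-32.3,-23.0,8.2,0,0,-0.229],[-32.3,-23.0,8.2,0,0,-0.229],[-32.3,-23.0,8.2,0,0,-0.229],[-32.3,-23.0,8.2,0,0,-0.229],[-32.3,-23.0,8.2,0,0,-0.229],[-32.3,-23.0,8.2,0,0,-0.229],[-32.3,-23.0,8.2,0,0,-0.229],[-32.3,-23.0,8.2,0,0,-0.229],[-32.3,-23.0,8.2,0,0,-0.229],[-32.3,-23.0,8.2,0,0,-0.229]],
  ],
  hand=-0.3,
  squeeze=30,
)

```text
time: 1.35
ee_pos: [0.4576, 0.2259, 0.1407]
eef_rot: [0.099, 0.995, 0.0, 0.0]
ft_force: [0.0, 0.3, -0.2]
width: 0.0567
grip_force: 0.0
```

```bash
python3 -c "
from h import *
go([.4585,.2242,.067],168.5)
S=snap('scene','s2');T=snap('top','t2')
print(proj('scene',[.4585,.2242,.14]),proj('scene',[.4585,.2242,.083]))
z=lambda I,u,v:cv2.resize(I[v:v+75,u:u+100,::-1],(400,300),interpolation=cv2.INTER_CUBIC)
cv2.imwrite('pics/z2.png',np.hstack([z(S,375,205),z(T,170,190)]))"
```

```text
t 1.35 pos [0.4576 0.2259 0.1407] yaw 168.63 F [ 0.   0.3 -0.2] T [-0.   -0.07  0.04] w 0.0567 g 0.0
row [-0.118, -0.152, 7.371, 0.0, -0.0, 0.002] [-0.69  0.14  0.15  1.87 -0.02  1.13  0.84]
(np.float64(429.59791082640186), np.float64(236.9784549921295)) (np.float64(426.08451322211994), np.float64(259.95341684633235))
```

View pics/z2.png

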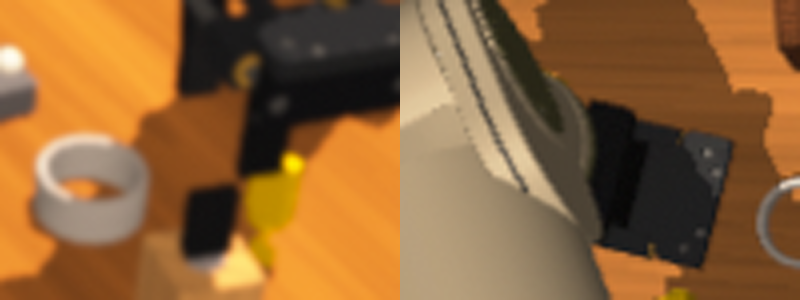

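The key bow sits between and below the open fingers, whose tips are at about (422,227) and (440,247) in the scene view. The alignment is good, so I'll descend and grip.

Emit:
carry_out(
  steps=[
    [[-0.1,-0.15,3,0,0,0],[-0.1,-0.15,5.5,0,0,0],[-0.1,-0.15,7.4,0,0,0],[-0.1,-0.15,7.4,0,0,0],[-0.1,-0.15,7.4,0,0,0],[-0.1,-0.15,7.4,0,0,0]],
  ],
)

```text
time: 1.95
ee_pos: [0.4595, 0.2235, 0.0678]
eef_rot: [0.1, 0.995, 0.001, 0.001]
ft_force: [1.1, -0.6, 0.4]
width: 0.0565
grip_force: 0.0
```

Emit:
carry_out(
  steps=[
    [[0,0,0,0,0,0],[0,0,0,0,0,0],[0,0,0,0,0,0],[0,0,0,0,0,0],[0,0,0,0,0,0],[0,0,0,0,0,0]],
  ],
  hand=1,
  squeeze=30,
)

```text
time: 2.45
ee_pos: [0.459, 0.2229, 0.0667]
eef_rot: [0.1, 0.995, 0.0, 0.0]
ft_force: [-0.0, 0.5, 0.9]
width: 0.0244
grip_force: 0.0
```

```bash
python3 -c "
from h import *
go([.4585,.2242,.067],168.5)"
```

```text
t 2.45 pos [0.459  0.2229 0.0667] yaw 168.5 F [-0.   0.5  0.9] T [ 0.01  0.   -0.05] w 0.0244 g 0.0
row [0.07, 0.117, -0.028, 0.0, 0.0, -0.0] [-0.68  0.23  0.15  1.94 -0.04  0.97  0.86]
```

Emit:
carry_out(
  steps=[
    [[0,0,0,0,0,0],[0,0,0,0,0,0],[0,0,0,0,0,0],[0,0,0,0,0,0],[0,0,0,0,0,0],[0,0,0,0,0,0]],
  ],
)

```text
time: 2.95
ee_pos: [0.4589, 0.2229, 0.0666]
eef_rot: [0.1, 0.995, 0.0, 0.0]
ft_force: [0.2, 0.7, 0.0]
width: 0.0101
grip_force: 30.0
```

Emit:
carry_out(
  steps=[
    [[0,0,-2,0,0,0],[0,0,-5,0,0,0],[0,0,-9,0,0,0],[0,0,-13,0,0,0],[0,0,-15,0,0,0],[0,0,-15,0,0,0]],
  ],
)

```text
time: 3.45
ee_pos: [0.4609, 0.224, 0.2218]
eef_rot: [0.1, 0.995, 0.003, 0.003]
ft_force: [0.2, 0.5, -0.2]
width: 0.0098
grip_force: 30.0
```

```bash
python3 -c "
from h import *
go([.5995,-.0025,.209],188.5)"
```

```text
t 3.45 pos [0.4609 0.224  0.2218] yaw 168.48 F [ 0.2  0.5 -0.2] T [ 0.04 -0.01 -0.03] w 0.0098 g 30.0
row [-18.091, -19.434, 1.268, 0.005, 0.007, -0.349] [-0.69  0.07  0.16  1.77 -0.01  1.29  0.84]
```

Emit:
carry_out(
  steps=[
    [[-18.1,-19.4,0.7,0,0,-0.349],[-18.1,-19.4,0.7,0,0,-0.349],[-18.1,-19.4,0.7,0,0,-0.349],[-18.1,-19.4,0.7,0,0,-0.349],[-18.1,-19.4,0.7,0,0,-0.349],[-18.1,-19.4,0.7,0,0,-0.349],[-18.1,-19.4,0.7,0,0,-0.349],[-18.1,-19.4,0.7,0,0,-0.349],[-18.1,-19.4,0.7,0,0,-0.349],[-18.1,-19.4,0.7,0,0,-0.349],[-18.1,-19.4,0.7,0,0,-0.349],[-18.1,-19.4,0.7,0,0,-0.349],[-18.1,-19.4,0.7,0,0,-0.349]],
  ],
)

```text
time: 4.53
ee_pos: [0.5973, -0.0022, 0.2096]
eef_rot: [-0.075, 0.997, 0.0, 0.0]
ft_force: [-0.3, -0.7, -0.8]
width: 0.0097
grip_force: 30.0
```

```bash
python3 -c "
from h import *
go([.5995,-.0025,.205],188.5)
S=snap('scene','s3');T=snap('top','t3')
z=lambda I,u,v:cv2.resize(I[v:v+60,u:u+40,::-1],(400,600),interpolation=cv2.INTER_CUBIC)
cv2.imwrite('pics/z3.png',np.hstack([z(S,295,155),z(T,292,150)]))"
```

```text
t 4.53 pos [ 0.5973 -0.0022  0.2096] yaw -171.41 F [-0.3 -0.7 -0.8] T [0.08 0.02 0.03] w 0.0097 g 30.0
row [-0.21, -0.066, 0.465, 0.001, 0.0, 0.002] [-0.36  0.28  0.35  1.58 -0.1   1.3   1.73]
```

View pics/z3.png

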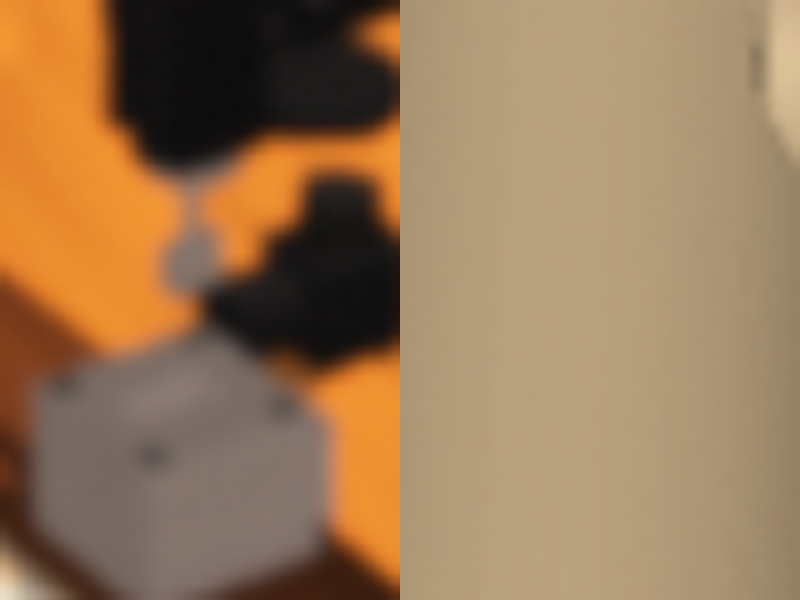

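The scene view shows the key hanging straight, with its tip at about (313.7,184.3) and the keyhole at (312.6,194.2). The arm blocks the top view. I'll compare the tip and mouth in this one camera, using their known heights.

```bash
python3 -c "
from h import *
np.set_printoptions(precision=4,suppress=True)
s=r.read_state();p=s['ee_pos'];t=p-[0,0,.0376]
print(t,proj('scene',t),proj('scene',t+[0,0,.013]),proj('scene',t+[0,0,.031]))
print('tip',onz('scene',313.75,184.2,t[2]),'collar-axis?',onz('scene',313.75,178,t[2]+.013))
for u,v in((312.4,194),(312.9,194.3)): print('mouth',onz('scene',u,v,.146))
print(proj('scene',[.5968,-.0026,t[2]]))
"
```

```text
[ 0.5974 -0.0027  0.1721] (np.float64(312.3501648294575), np.float64(183.68812416306466)) (np.float64(312.3216143328046), np.float64(178.38706735078713)) (np.float64(312.28144610360835), np.float64(170.92891110201774))
tip [0.5957 0.0005 0.1721] collar-axis? [ 0.5941 -0.0028  0.1851]
mouth [ 0.5973 -0.0031  0.146 ]
mouth [ 0.5968 -0.0015  0.146 ]
(np.float64(312.6360720734744), np.float64(183.6320119873113))
```

```bash
python3 -c "
from h import *
np.set_printoptions(precision=4,suppress=True)
g=np.array([.4589,.2229,0])
for n,b,m in(('top',(224,237),(312.2,181.7)),('scene',(426.96,259.88),(312.65,194.15))):
  B=onz(n,*b,.083);M=onz(n,*m,.146); print(n,B,M,'TCP goal',(g+M-B)[:2])
"
```

```text
top [0.4595 0.2236 0.083 ] [ 0.6007 -0.0029  0.146 ] TCP goal [ 0.6001 -0.0036]
scene [0.4568 0.2248 0.083 ] [ 0.597  -0.0023  0.146 ] TCP goal [ 0.5991 -0.0042]
```

```bash
python3 -c "
from h import *
go([.5993,-.0042,.186],188.5)"
```

```text
t 4.63 pos [ 0.5974 -0.0027  0.2097] yaw -171.44 F [ 0.1  0.3 -0.4] T [ 0.03 -0.01  0.03] w 0.0098 g 30.0
row [-0.161, -0.18, 2.368, 0.0, 0.0, 0.001] [-0.36  0.28  0.35  1.57 -0.1   1.3   1.73]
```

Emit:
carry_out(
  steps=[
    [[-0.16,-0.18,0.5,0,0,0],[-0.16,-0.18,1.5,0,0,0],[-0.16,-0.18,2.2,0,0,0],[-0.16,-0.18,2.4,0,0,0],[-0.16,-0.18,2.4,0,0,0],[-0.16,-0.18,2.4,0,0,0],[-0.16,-0.18,2.4,0,0,0]],
  ],
  squeeze=50,
)

```text
time: 5.22
ee_pos: [0.5996, -0.0049, 0.1858]
eef_rot: [-0.074, 0.997, 0.0, 0.0]
ft_force: [0.8, -0.1, -0.9]
width: 0.0096
grip_force: 50.0
```

```bash
python3 -c "
from h import *
go([.5993,-.0042,.18],188.5)
S=snap('scene','s4')
z=lambda I,u,v:cv2.resize(I[v:v+60,u:u+40,::-1],(400,600),interpolation=cv2.INTER_CUBIC)
cv2.imwrite('pics/z4.png',z(S,295,155))"
```

```text
t 5.22 pos [ 0.5996 -0.0049  0.1858] yaw -171.51 F [ 0.8 -0.1 -0.9] T [ 0.07  0.03 -0.05] w 0.0096 g 50.0
row [0.016, 0.076, 0.58, 0.0, 0.0, -0.0] [-0.35  0.3   0.35  1.6  -0.11  1.26  1.73]
```

View pics/z4.png

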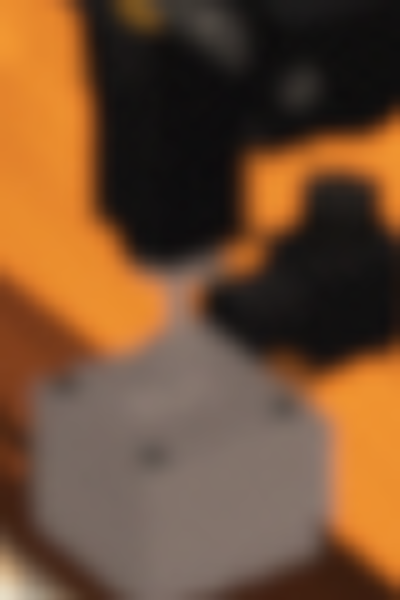

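The neck is now at about u=312.7, over the keyhole line, so lateral alignment is good. I'll descend gently.

Emit:
carry_out(
  steps=[
    [[0,0.05,0.15,0,0,0],[0,0.05,0.3,0,0,0],[0,0.05,0.45,0,0,0],[0,0.05,0.6,0,0,0],[0,0.05,0.7,0,0,0],[0,0.05,0.7,0,0,0],[0,0.05,0.7,0,0,0]],
  ],
)

```text
time: 5.85
ee_pos: [0.5995, -0.0042, 0.1786]
eef_rot: [-0.074, 0.997, 0.0, 0.0]
ft_force: [0.3, 0.6, 0.5]
width: 0.0098
grip_force: 50.0
```

```bash
python3 -c "
from h import *
go([.5993,-.0042,.17],188.5)"
```

```text
t 5.85 pos [ 0.5995 -0.0042  0.1786] yaw -171.5 F [0.3 0.6 0.5] T [ 0.16 -0.18  0.05] w 0.0098 g 50.0
row [0.018, 0.007, 0.862, 0.0, 0.0, -0.0] [-0.35  0.31  0.35  1.61 -0.11  1.24  1.73]
```

Emit:
carry_out(
  steps=[
    [[0,0,0.15,0,0,0],[0,0,0.3,0,0,0],[0,0,0.4,0,0,0],[0,0,0.4,0,0,0],[0,0,0.4,0,0,0]],
  ],
)

```text
time: 6.27
ee_pos: [0.5999, -0.004, 0.175]
eef_rot: [-0.074, 0.997, 0.0, 0.001]
ft_force: [1.3, 2.5, 5.3]
width: 0.0094
grip_force: 50.0
```

```bash
python3 -c "
from h import *
go([.5993,-.0042,.17],188.5)"
```

```text
t 6.27 pos [ 0.5999 -0.004   0.175 ] yaw -171.49 F [1.3 2.5 5.3] T [ 0.67 -0.66 -0.06] w 0.0094 g 50.0
row [0.063, -0.011, 0.497, 0.0, 0.002, 0.0] [-0.35  0.31  0.35  1.61 -0.11  1.23  1.74]
```

Emit:
carry_out(
  steps=[
    [[-0.03,0.05,0.05,0,0,0.1],[-0.03,0.05,0.1,0,0,0.1],[-0.03,0.05,0.1,0,0,-0.1],[-0.03,0.05,0.15,0,0,-0.1],[-0.03,0.05,0.15,0,0,0.1],[-0.03,0.05,0.2,0,0,0.1],[-0.03,0.05,0.2,0,0,-0.1],[-0.03,0.05,0.2,0,0,-0.1],[-0.03,0.05,0.2,0,0,0],[-0.03,0.05,0.2,0,0,0]],
  ],
)

```text
time: 7.1
ee_pos: [0.5999, -0.0037, 0.1727]
eef_rot: [-0.072, 0.997, 0.0, 0.0]
ft_force: [3.0, 2.2, 3.4]
width: 0.0098
grip_force: 50.0
```

```bash
python3 -c "
from h import *
go([.5995,-.0038,.17],188.5)"
```

```text
t 7.1 pos [ 0.5999 -0.0037  0.1727] yaw -171.76 F [3.  2.2 3.4] T [ 0.68 -0.7  -0.01] w 0.0098 g 50.0
row [0.039, -0.001, 0.269, 0.0, 0.001, -0.004] [-0.35  0.31  0.35  1.62 -0.11  1.23  1.73]
```

Emit:
carry_out(
  steps=[
    [[-0.05,0.05,0.08,0,0,0.1],[-0.05,0.05,0.12,0,0,0.1],[-0.05,0.05,0.16,0,0,-0.1],[-0.05,0.05,0.2,0,0,-0.1],[-0.05,0.05,0.24,0,0,0.1],[-0.05,0.05,0.28,0,0,0.1],[-0.05,0.05,0.32,0,0,-0.1],[-0.05,0.05,0.36,0,0,-0.1],[-0.05,0.05,0.4,0,0,0.1],[-0.05,0.05,0.4,0,0,0.1],[-0.05,0.05,0.4,0,0,-0.1],[-0.05,0.05,0.4,0,0,-0.1],[-0.05,0.05,0.4,0,0,0],[-0.05,0.05,0.4,0,0,0]],
  ],
)

```text
time: 8.27
ee_pos: [0.5999, -0.0034, 0.1682]
eef_rot: [-0.074, 0.997, -0.0, -0.0]
ft_force: [3.5, 1.4, -1.5]
width: 0.0098
grip_force: 50.0
```

```bash
python3 -c "
from h import *
go([.5995,-.0038,.1526],188.5)"
```

```text
t 8.27 pos [ 0.5999 -0.0034  0.1682] yaw -171.56 F [ 3.5  1.4 -1.5] T [ 0.48 -0.82 -0.02] w 0.0098 g 50.0
row [0.049, -0.028, 1.555, -0.0, -0.0, -0.001] [-0.35  0.32  0.34  1.62 -0.11  1.22  1.73]
```

Emit:
carry_out(
  steps=[
    [[-0.05,0,0.1,0,0,0.04],[-0.05,0,0.2,0,0,0.04],[-0.05,0,0.3,0,0,-0.04],[-0.05,0,0.4,0,0,-0.04],[-0.05,0,0.5,0,0,0.04],[-0.05,0,0.6,0,0,0.04],[-0.05,0,0.7,0,0,-0.04],[-0.05,0,0.8,0,0,-0.04],[-0.05,0,0.9,0,0,0],[-0.05,0,0.9,0,0,0]],
  ],
)

```text
time: 9.1
ee_pos: [0.6001, -0.0033, 0.1591]
eef_rot: [-0.073, 0.997, 0.0, -0.0]
ft_force: [1.4, 1.0, -1.8]
width: 0.0096
grip_force: 50.0
```

```bash
python3 -c "
from h import *
go([.5995,-.0038,.1526],188.5)"
```

```text
t 9.1 pos [ 0.6001 -0.0033  0.1591] yaw -171.64 F [ 1.4  1.  -1.8] T [ 0.38 -0.1  -0.  ] w 0.0096 g 50.0
row [0.068, -0.037, 0.646, 0.0, -0.001, -0.002] [-0.35  0.33  0.34  1.63 -0.12  1.21  1.73]
```

Emit:
carry_out(
  steps=[
    [[-0.02,0.02,0.1,0,0,0],[-0.02,0.02,0.2,0,0,0],[-0.02,0.02,0.3,0,0,0],[-0.02,0.02,0.4,0,0,0],[-0.02,0.02,0.5,0,0,0],[-0.02,0.02,0.6,0,0,0],[-0.02,0.02,0.65,0,0,0],[-0.02,0.02,0.7,0,0,0],[-0.02,0.02,0.7,0,0,0]],
  ],
)

```text
time: 9.85
ee_pos: [0.6006, -0.003, 0.1526]
eef_rot: [-0.074, 0.997, 0.0, 0.0]
ft_force: [-0.5, -0.7, -0.4]
width: 0.0095
grip_force: 50.0
```

```bash
python3 -c "
from h import *
go([.5995,-.0038,.1526],188.5)"
```

```text
t 9.85 pos [ 0.6006 -0.003   0.1526] yaw -171.51 F [-0.5 -0.7 -0.4] T [0.06 0.06 0.01] w 0.0095 g 50.0
row [0.125, -0.064, 0.001, 0.0, 0.0, -0.0] [-0.35  0.33  0.34  1.64 -0.12  1.19  1.74]
```

Emit:
carry_out(
  steps=[
    [[0,0,0.05,0,0,0],[0,0,0.1,0,0,0],[0,0,0.15,0,0,0],[0,0,0.15,0,0,0]],
  ],
)

```text
time: 10.18
ee_pos: [0.6008, -0.003, 0.1525]
eef_rot: [-0.074, 0.997, 0.0, 0.0]
ft_force: [-5.3, -0.1, 13.4]
width: 0.0101
grip_force: 50.0
```

```bash
python3 -c "
from h import *
go([.5995,-.0038,.1526],188.5)"
```

```text
t 10.18 pos [ 0.6008 -0.003   0.1525] yaw -171.52 F [-5.3 -0.1 13.4] T [0.02 1.45 0.07] w 0.0101 g 50.0
row [0.137, -0.058, -0.009, 0.0, 0.001, -0.0] [-0.35  0.33  0.34  1.64 -0.12  1.19  1.74]
```

The collar is seated: a 13 N push with no further descent, at the predicted height. I'll ease the push and start turning, checking side forces midway.

Emit:
carry_out(
  steps=[
    [[0,0,-0.08,0,0,0],[0,0,-0.08,0,0,0.1],[0,0,-0.08,0,0,0.2],[0,0,-0.08,0,0,0.3],[0,0,-0.08,0,0,0.4],[0,0,-0.08,0,0,0.5],[0,0,-0.08,0,0,0.5]],
  ],
)

```text
time: 10.77
ee_pos: [0.601, -0.0034, 0.1525]
eef_rot: [0.178, 0.984, -0.0, 0.001]
ft_force: [-0.7, -1.8, 6.0]
width: 0.0099
grip_force: 50.0
```

```bash
python3 -c "
from h import *
go([.6007,-.003,.1526],98.5)"
```

```text
t 10.77 pos [ 0.601  -0.0034  0.1525] yaw 159.46 F [-0.7 -1.8  6. ] T [-0.31  0.36 -0.02] w 0.0099 g 50.0
row [0.041, 0.028, -0.006, 0.001, 0.001, 1.064] [-0.41  0.34  0.42  1.64 -0.15  1.19  1.25]
```

Emit:
carry_out(
  steps=[
    [[0,0,0,0,0,0.1],[0,0,0,0,0,0.2],[0,0,0,0,0,0.3],[0,0,0,0,0,0.4],[0,0,0,0,0,0.5],[0,0,0,0,0,0.6],[0,0,0,0,0,0.7],[0,0,0,0,0,0.8],[0,0,0,0,0,0.9],[0,0,0,0,0,1.0],[0,0,0,0,0,1.06],[0,0,0,0,0,1.1],[0,0,0,0,0,1.1],[0,0,0,0,0,1.1],[0,0,0,0,0,1.1],[0,0,0,0,0,1.1]],
  ],
)

```text
time: 12.1
ee_pos: [0.6003, -0.0041, 0.1526]
eef_rot: [0.664, 0.748, -0.0, -0.0]
ft_force: [-5.6, -2.7, 9.6]
width: 0.0097
grip_force: 50.0
```

```bash
python3 -c "
from h import *
go([.6007,-.003,.1526],98.5)
S=snap('scene','s5');T=snap('top','t5')
z=lambda I,u,v:cv2.resize(I[v:v+60,u:u+40,::-1],(400,600),interpolation=cv2.INTER_CUBIC)
cv2.imwrite('pics/z5.png',np.hstack([z(S,295,165),z(T,292,165)]))"
```

```text
t 12.1 pos [ 0.6003 -0.0041  0.1526] yaw 96.77 F [-5.6 -2.7  9.6] T [-0.73  1.49  0.07] w 0.0097 g 50.0
row [0.1, 0.057, -0.005, -0.001, 0.001, -0.03] [-0.55  0.36  0.6   1.65 -0.21  1.2   0.22]
```

View pics/z5.png

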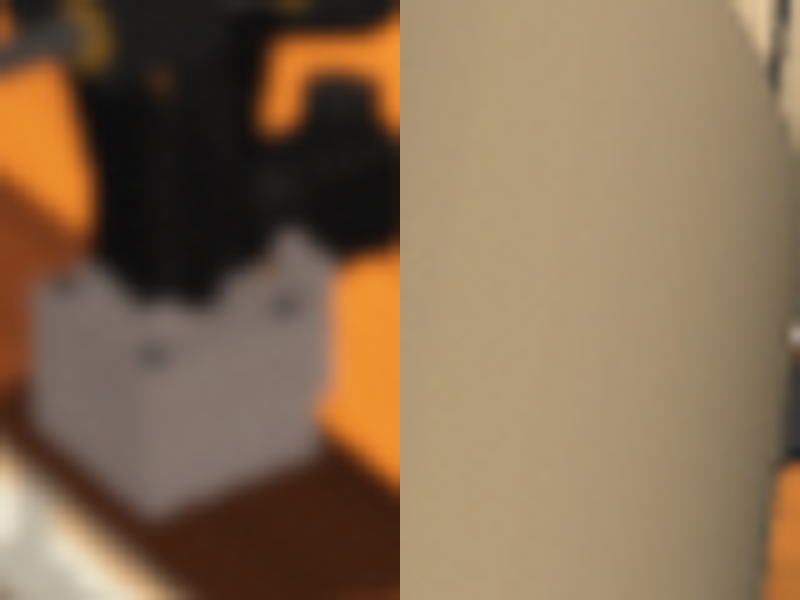

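The key is seated, with the collar on the pod face, and the gripper has turned 1.60 rad from the slot while holding against the spring torque. I'm handing it in.

```bash
python3 -c "
from h import *
print(r.close_job())"
```

```text
the job is handed in; nothing more can be done
None
```

I handed the job in with the key fully home in the lock, the gripper turned about 1.6 rad clockwise from the slot and still gripping at 50 N; the hand-in gave no verdict, and no camera showed the plug or its bolt, so the turn is judged from the gripper angle and wrist torque.

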